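# Pack the optics kit tray

## Robot

A 7-joint arm with a two-finger parallel gripper is mounted at the origin on the work surface. World frame = base frame: x ahead of the robot, y to its left, z up, the work surface at z = 0. Lengths are in m, angles in rad, forces in N, time in s.
With the tool pointing down it reaches from about 0.425 to 0.875 m from the base axis. Payload 9.9 kg.
Tool frame: the origin (TCP) lies on the centre line of the jaws, within the pads' length; the fingertips stand 14 mm ahead of it and the grasp point (between the pads) lies 5 mm behind it; z points along the fingers, y is the line along which they close (so a half turn about z gives the same grasp; the last joint's range is limited). The gripper opens to 85 mm and grips with 20 to 120 N. Pads are 22 mm wide; open, the fingers measure 114 mm over their backs; the gripper's body (76 mm by 85 mm) begins 54 mm behind the grasp point. The pads swing forward as they close: fully open they stand 13 mm farther back than shut.
Start: joints at [-0.084, 0.576, 0.025, 1.437, -0.015, 1.129, -0.057], TCP at [0.675, 0, 0.245] pointing down, gripper open.
Joint ranges: [-2.76, 2.76], [-0.34, 2.15], [-1.52, 1.57], [0.19, 2.46], [-1.09, 4.23], [0.17, 1.99], [-2.82, 2.82]. Speed limits (rad/s): [2.22, 2.22, 3.01, 3.01, 3.14, 3.14, 3.14].

## Interface

Orientations are given as a rotation vector (axis times angle).
In Python, from station import read_state, optics, sign_off, models gives the robot as it stands.
- The arm moves only by the tool carry_out, never from a script. Its arguments are lists of equal length, an entry for each row: "slide": the shift along the tool's x, y, z in mm, a list of three; "delta_rot": the turn, a rotation vector about the tool's x, y, z in degrees, a list of three; "hand": the finger opening in mm, from 0 to 85.4. A call has 1 to 8 rows; each row shifts and turns the commanded pose from where the row before left it, along the tool's axes as they then stand; what a row does not reach is not made up. A row lasts 1/12 s, in which the tool goes at most 41.7 mm and 7.16 degrees, less where a joint would pass 70% of its speed; a pose out of reach is approached as far as the arm can. A call is refused whole if a number of a shift passes 41.7 or a number of a turn 7.16, either way. A call with a gripper value outside its range is refused whole. The fingers move at their own pace and stop on an object; "grip_force" is the grip in N (left out, the last holds). Time passes only in rows, so rows that do not move let the fingers close. It gives the time, the measured TCP pose, the force, the opening and the grip force at its end, in the units of the state.
- read_state(): the state, without advancing time (a new reading comes with each control period).
- optics.grab_frame(name): name is "scene" or "side" or "wrist"; returns a dict with "image" (384x512x3 uint8, red, green, blue), "fx", "fy", "cx", "cy" (pixels), "R" (3x3) and "t" (3): a world point X has camera coordinates R X + t; the wrist camera has in their place "T_tool_cam" (4x4, takes a point from camera to tool coordinates, whose origin is the TCP and whose axes are the flange's). Camera axes: x right, y down, z forward; pixel columns grow to the right and rows downward; lengths in m; the calibration is good to about 2 mm. A picture is of the moment at which its call begins: read the wrist's pose just before it. There is no depth.
- sign_off(): hands the job in; it is judged then, once.
Trained networks look in the newest picture that a camera, given by its name, has taken for a name from the list of things; names that differ only in an ending like _2 or _b are one class to them, and where a whole thing is asked for, a point or a joint stands for the part that bears it (a point fixed in the world has none). Each returns a list of dicts, best first, with "p" (0 to 1); they miss things now and then, are a little off and sometimes report something else, mostly with a low value. They report only what shows in the picture. A call takes as long as a camera call. They do not tell look-alikes from the thing itself.
- models.recognise(target, camera): "extent" ([left, top, width, height] in pixels, round what is visible of it).
The state is a dict: "time_s": time; "qpos": joint angles; "qd": joint speeds; "joint_efforts": joint torques, N m; "tcp_pos": TCP position; "ee_rot": TCP orientation; "ft_force": force on the tool from outside, world axes, zero at the start; "torque": the same for the moment, N m; "width": finger opening in m; "grasp_force": force on a finger pad.
Only numpy, scipy, OpenCV 4.12 (cv2) and the standard library are available. Lean on these libraries where they do the work, as an engineer would, in place of code of your own. Each camera call takes 0.05 s, during which the arm holds its last target. There are 200 camera calls.

## Task

Pack the kit tray: set the slotted clamping fork in the oblong pocket, the mounted lens in the round pocket and the short post in the small square pocket, each resting flat and upright on the floor of its pocket, set down and not dropped. Leave the look-alikes (the solid bar, the empty ring and the tall post) standing where they are.

Things in the scene. Friction and masses are not known exactly. Their poses are not given: they have to be found in the camera images.
- tray: The kit tray: shallow blue open tray, 304 mm (x) by 106 mm (y), walls 4 mm thick, rim 20 mm above the table, fixed to the table. Origin: centre of its underside. The three grey inserts lie in it in a row along x, 98 mm between centres, in any order.
- fork: The clamping fork: black metal bar 66 x 32 x 18 mm (x, y, height), like a U seen from above: an open slot 12 mm wide runs through its full height from the +x end to 41 mm deep (x -8 to +33 mm of the origin). About 80 g. The origin is the centre of its underside, z up. Loose, stands flat on the table at the start.
- bar: Look-alike of the fork that does not belong: the same black 66 x 32 x 18 mm bar, but solid, without a slot; two small round bolt heads on top. About 90 g. The origin is the centre of its underside, z up. Loose, stands flat on the table at the start.
- lens: The mounted lens: black round cell 50 mm in outer diameter, 22 mm high, with a pale bluish domed glass filling its bore. About 70 g. The origin is the centre of its underside, z up. Loose, stands flat on the table at the start.
- empty_ring: Look-alike of the lens that does not belong: the same black round cell, 50 mm outer diameter and 22 mm high, but without glass: a bore of 40 mm right through. About 50 g. The origin is the centre of its underside, z up. Loose, stands flat on the table at the start.
- short_post: The short post: plain steel pedestal post standing upright, 50 mm high, shaft 25 mm in diameter on a foot flange 32 mm in diameter and 6 mm high (the shaft begins at 8 mm). About 100 g. The origin is the centre of its underside, z up. Loose, stands flat on the table at the start.
- tall_post: Look-alike of the short post that does not belong: the same shaft and foot flange, but 80 mm high. About 160 g. The origin is the centre of its underside, z up. Loose, stands flat on the table at the start.
- insert_oblong: Grey plate 96 x 96 x 12 mm with a white-floored pocket, fixed flat in the tray. Origin: centre of its underside, 4 mm above the table, z up; the pocket is centred on it, its floor 5 mm above the origin (9 mm above the table), its rim 12 mm above the origin (16 mm above the table). Its pocket is a rectangle 84 mm along x by 48 mm along y, 7 mm deep: for the fork (either way round). x runs along the tray.
- insert_round: Grey plate 96 x 96 x 12 mm with a white-floored pocket, fixed flat in the tray. Origin: centre of its underside, 4 mm above the table, z up; the pocket is centred on it, its floor 5 mm above the origin (9 mm above the table), its rim 12 mm above the origin (16 mm above the table). Its pocket is a circle of 66 mm diameter, 7 mm deep: for the lens. x runs along the tray.
- insert_square: Grey plate 96 x 96 x 12 mm with a white-floored pocket, fixed flat in the tray. Origin: centre of its underside, 4 mm above the table, z up; the pocket is centred on it, its floor 5 mm above the origin (9 mm above the table), its rim 12 mm above the origin (16 mm above the table). Its pocket is a square of 48 mm, 7 mm deep: for the short post. x runs along the tray.
Things that resemble listed ones, but are neither listed nor needed, are in the scene too. Leave any blue, pink or red look-alike of the short_post alone.

How it is judged:
By the outcome, as a careful person would: the job done as asked, in the order asked, and still so for the second after the job is handed in, with the robot touching nothing.
It also fails if it takes over 88 s, if anything falls off the work surface, if the arm or the gripper's body presses on something with over 40 N, if the wrist force passes 120 N, or if a joint passes its speed limit or range.

## Working session

There is one attempt and no reset: what is moved stays moved. The work goes in short steps, Python scripts to look and compute and a tool call to move; the robot and the scene stay as the last step left them, time stands still between calls to the robot, and variables do not carry over. Pictures are saved under pics/ and viewed, at most 14 in all, crops included, and the job is handed in when it is done.

Besides the shell and the picture viewer there is one more tool, called after "Emit:" by a JSON object that holds its "fn" and its "kwargs", one argument or row to a line. carry_out: Moves the arm, as the interface text tells. Its arguments: {"type":"object","properties":{"slide":{"type":"array","items":{"type":"array","items":{"type":"number"}}},"delta_rot":{"type":"array","items":{"type":"array","items":{"type":"number"}}},"hand":{"type":"array","items":{"type":"number"}},"grip_force":{"type":"number"}},"required":["slide","delta_rot","hand"]}

```bash
mkdir -p pics; ls; python3 - <<'E'
from station import *
import cv2,numpy as np
s=read_state();print(s)
for n in("scene","side"):
    f=optics.grab_frame(n);cv2.imwrite(f"pics/{n}0.png",f["image"][:,:,::-1])
    print(n,f["fx"],f["fy"],f["cx"],f["cy"],np.round(f["R"],4).tolist(),f["t"])
    for t in "tray fork lens short_post insert_oblong insert_round insert_square".split():
        print(t,[(round(d["p"],2),[round(v) for v in d["extent"]]) for d in models.recognise(t,n)])
E
```

```text
pics
{'time_s': 0.0, 'qpos': array([-0.08380598,  0.57649181,  0.02483874,  1.43792977, -0.01496837,
        1.12900212, -0.05652889]), 'qd': array([ 4.23581778e-04, -1.12346608e-03,  1.06040764e-04,  2.19773389e-04,
        1.65394371e-03, -8.81568189e-05,  1.24340031e-03]), 'joint_efforts': array([ 1.10782021e-03, -7.65753937e+01,  2.25157209e+00, -2.85965914e+01,
        1.54639565e-02,  1.25475466e-02,  7.09064329e-05]), 'tcp_pos': array([6.74559023e-01, 3.27048471e-06, 2.44461943e-01]), 'ee_rot': array([-2.22064285e+00, -2.22070708e+00,  1.94714914e-03]), 'ft_force': array([ 0.35134031, -0.58853098, -0.5791813 ]), 'torque': array([0.00147821, 0.05049754, 0.05679136]), 'grasp_force': 0.0, 'width': 0.08535405571025256}
scene 354.8103913949511 354.8103913949511 253.92016971270127 188.48843216508524 [[0.2804, 0.9599, -0.0017], [0.5129, -0.1513, -0.845], [-0.8114, 0.2361, -0.5347]] [-0.20785841 -0.25228269  1.21133637]
tray [(0.58, [80, 172, 66, 96])]
fork [(0.87, [353, 182, 32, 11])]
lens [(0.73, [239, 204, 24, 21])]
short_post [(0.83, [353, 213, 21, 30]), (0.78, [311, 180, 13, 25]), (0.75, [287, 165, 13, 25]), (0.74, [346, 192, 20, 26]), (0.72, [320, 201, 14, 25])]
insert_oblong [(0.92, [92, 193, 57, 30])]
insert_round [(0.79, [82, 221, 63, 35])]
insert_square [(0.76, [98, 169, 50, 28])]
side 375.6790678524056 375.6790678524056 256.61192211768144 189.57869089647727 [[-0.9611, -0.2756, 0.0193], [-0.1816, 0.5777, -0.7958], [0.2082, -0.7684, -0.6052]] [0.55465441 0.11093195 0.67316587]
tray [(0.79, [238, 119, 127, 50])]
fork [(0.55, [169, 292, 44, 46])]
lens [(0.61, [226, 183, 22, 22])]
short_post [(0.93, [249, 223, 19, 33]), (0.85, [160, 241, 16, 30]), (0.75, [125, 223, 24, 34]), (0.66, [200, 223, 20, 33]), (0.58, [172, 213, 13, 31])]
insert_oblong [(0.59, [282, 129, 42, 23])]
insert_round [(0.63, [240, 121, 47, 24])]
insert_square [(0.61, [318, 139, 47, 21])]
```

```bash
python3 - <<'E'
import cv2
a=cv2.imread("pics/scene0.png")[130:290,60:460];cv2.imwrite("pics/sc.png",cv2.resize(a,(800,320),interpolation=2))
a=cv2.imread("pics/side0.png")[100:370,90:400];cv2.imwrite("pics/si.png",cv2.resize(a,(682,594),interpolation=2))
E
```

```text
(no output)
```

View pics/sc.png

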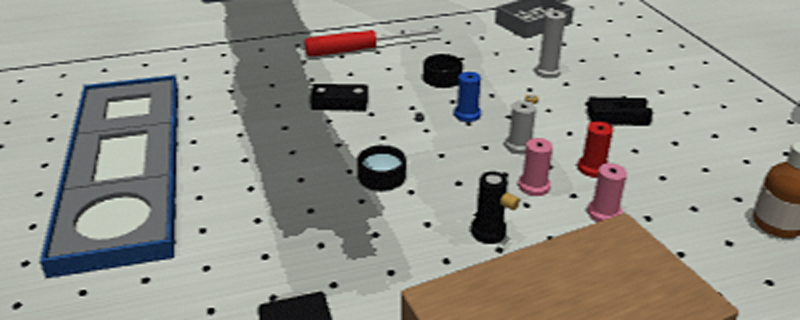

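View pics/si.png

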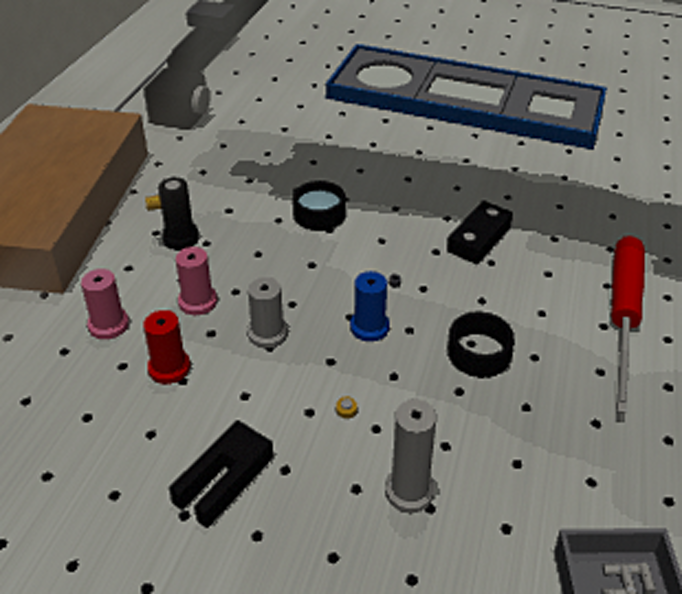

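The side crop shows the slotted fork at (222,473), the lens at (320,200), and the grey short post at (266,312). The tray is at the top, with pockets in the order round, oblong, square. The look-alikes are clearly distinct.

```bash
cat > h.py <<'E'
from station import *
import numpy as np,cv2
from scipy.spatial.transform import Rotation as Ro
def ray(f,uv,z,R=None,t=None):
    R=np.array(f["R"]) if R is None else R; t=np.array(f["t"]) if t is None else t
    d=R.T@np.array([(uv[0]-f["cx"])/f["fx"],(uv[1]-f["cy"])/f["fy"],1]); c=-R.T@t
    return c+d*(z-c[2])/d[2]
def wrist(name):
    s=read_state(); f=optics.grab_frame("wrist")
    T=np.eye(4);T[:3,:3]=Ro.from_rotvec(s["ee_rot"]).as_matrix();T[:3,3]=s["tcp_pos"]
    C=np.linalg.inv(T@np.array(f["T_tool_cam"])); f["R"]=C[:3,:3];f["t"]=C[:3,3]
    cv2.imwrite(f"pics/{name}.png",f["image"][:,:,::-1]); np.save(f"{name}.npy",np.array({k:v for k,v in f.items()},dtype=object))
    return f,s
def load(n): return np.load(f"{n}.npy",allow_pickle=True).item()
E
python3 - <<'E'
from h import *
side=optics.grab_frame("side");sc=optics.grab_frame("scene")
P=dict(lens=(.022,(320,197),(382,161)),post=(.05,(265,287),(521,106)),round=(.016,(384,75),(114,216)),oblong=(.016,(467,90),(121,156)),square=(.016,(552,106),(128,107)))
for k,(z,a,b) in P.items():
    print(k,ray(side,(a[0]/2.2+90,a[1]/2.2+100),z).round(3),ray(sc,(b[0]/2+60,b[1]/2+130),z).round(3))
for a in[(238,423),(272,440),(207,510),(172,487),(385,200),(460,540)]:print(ray(side,(a[0]/2.2+90,a[1]/2.2+100),.018).round(3))
for n,a in dict(black=(178,240),pink1=(108,328),pink2=(197,303),red=(168,373),blue=(370,330),ring=(480,360),tall=(411,500),bar=(480,240),block=(60,285),block2=(145,150)).items():print(n,ray(side,(a[0]/2.2+90,a[1]/2.2+100),.005).round(3)[:2])
print(wrist("w0")[0]["T_tool_cam"].round(3).tolist())
E
```

```text
lens [0.613 0.031 0.022] [0.622 0.029 0.022]
post [0.605 0.185 0.05 ] [0.606 0.183 0.05 ]
round [ 0.62  -0.221  0.016] [ 0.627 -0.224  0.016]
oblong [ 0.521 -0.217  0.016] [ 0.53  -0.221  0.016]
square [ 0.425 -0.211  0.016] [ 0.433 -0.215  0.016]
[0.587 0.285 0.018]
[0.56  0.291 0.018]
[0.58  0.351 0.018]
[0.608 0.343 0.018]
[0.556 0.012 0.018]
[0.425 0.326 0.018]
black [0.721 0.108]
pink1 [0.726 0.221]
pink2 [0.671 0.176]
red [0.66  0.249]
blue [0.528 0.163]
ring [0.439 0.168]
tall [0.461 0.3  ]
bar [0.463 0.027]
block [0.789 0.19 ]
block2 [ 0.818 -0.012]
[[-0.001, -0.966, -0.258, 0.065], [1.0, -0.001, -0.0, -0.001], [0.0, -0.258, 0.966, -0.129], [0.0, 0.0, 0.0, 1.0]]
```

View pics/w0.png

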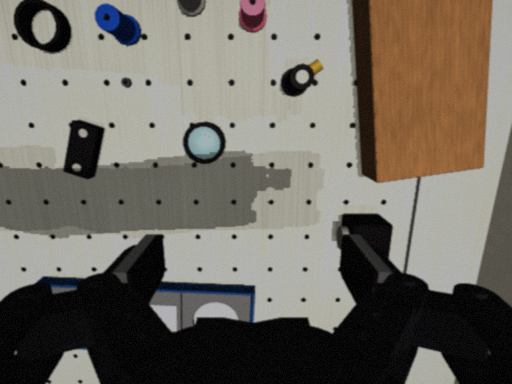

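The wrist view shows the lens at (204,142), the bar, the ring and the tray's round end at the bottom. Next I go above the fork.

Emit:
{"fn": "carry_out", "kwargs": {
  "slide": [
    [36,-11,10],
    [36,-11,10],
    [36,-11,10],
    [36,-11,10],
    [36,-11,10],
    [36,-11,10],
    [36,-11,10],
    [36,-11,10]
  ],
  "delta_rot": [
    [0,0,0],
    [0,0,0],
    [0,0,0],
    [0,0,0],
    [0,0,0],
    [0,0,0],
    [0,0,0],
    [0,0,0]
  ],
  "hand": [85,85,85,85,85,85,85,85]
}}

```text
time_s: 1.62
tcp_pos: [0.5863, 0.2897, 0.165]
ee_rot: [2.222, 2.221, 0.001]
ft_force: [0.9, -0.6, -0.9]
width: 0.0849
grasp_force: 0.0
```

Emit:
{"fn": "carry_out", "kwargs": {
  "slide": [
    [30,0,10],
    [0,0,0],
    [0,0,0],
    [0,0,0],
    [0,0,0]
  ],
  "delta_rot": [
    [0,0,6.5],
    [0,0,6.5],
    [0,0,6],
    [0,0,0],
    [0,0,0]
  ],
  "hand": [65,65,65,65,65]
}}

```text
time_s: 2.03
tcp_pos: [0.5871, 0.3179, 0.1552]
ee_rot: [2.554, 1.828, -0.0]
ft_force: [0.4, 0.1, -0.9]
width: 0.0647
grasp_force: 0.0
```

```bash
python3 - <<'E'
from h import *
f,s=wrist("w1");print(s["tcp_pos"],s["ee_rot"],s["width"],f["fx"],f["cx"],f["cy"])
E
```

```text
[0.58705808 0.31793263 0.15524512] [ 2.55417297e+00  1.82813354e+00 -2.03816907e-04] 0.0647413758589316 293.2224933228805 252.0013608531071 190.6287312570259
```

View pics/w1.png

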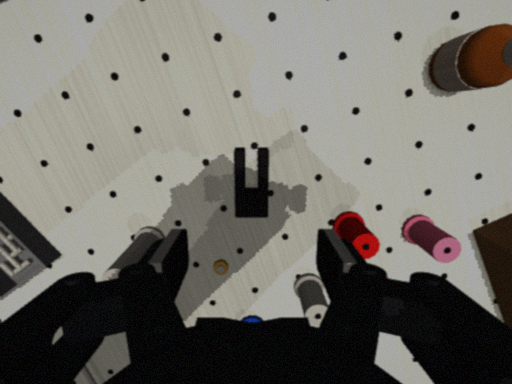

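The fork is centred around (252,182), its slot pointing up and the yaw well matched.

```bash
python3 - <<'E'
from h import *
f=load("w1");im=f["image"]
m=(im[135:222,225:280].max(2)<45)
r,c=np.nonzero(m);print(cv2.boundingRect(m.astype(np.uint8)),)
print("\n".join("".join("#" if x else "." for x in row) for row in m[::3]))
for uv in[(235,149),(269,149),(268.5,216),(236,216)]:
    p=ray(f,uv,.018);s=load("w1");print(p.round(4))
E
```

```text
(0, 8, 48, 74)
.......................................................
.......................................................
.......................................................
...........................#####.......................
...........................#####.......................
..........#########...............#########............
..........#########..............##########............
..........#########..............##########............
..........#########..............##########............
..........#########..............##########............
..........#########..............##########............
..........##########.............##########............
..........##########.............##########............
..........##########.............##########............
..........##########.............##########............
..........##########.............##########............
..........##########.............##########............
..........##########.............##########............
..........#################################............
..........######################################.......
..........#####################################........
..........#################################............
..........#################################............
..........#################################............
#.........#################################............
#.........#################################............
..........#################################............
...........################################............
.......................................................
[0.5827 0.3542 0.018 ]
[0.6118 0.3443 0.018 ]
[0.5914 0.2833 0.018 ]
[0.5619 0.2934 0.018 ]
```

Emit:
{"fn": "carry_out", "kwargs": {
  "slide": [
    [-3,0,33],
    [0,0,33],
    [0,0,33],
    [0,0,24],
    [0,0,10],
    [0,0,0],
    [0,0,0]
  ],
  "delta_rot": [
    [0,0,0],
    [0,0,0],
    [0,0,0],
    [0,0,0],
    [0,0,0],
    [0,0,0],
    [0,0,0]
  ],
  "hand": [60,60,60,60,60,60,60],
  "grip_force": 40
}}

```text
time_s: 2.67
tcp_pos: [0.5866, 0.3149, 0.023]
ee_rot: [-2.557, -1.825, -0.001]
ft_force: [0.4, -0.4, 0.6]
width: 0.0596
grasp_force: 0.0
```

Emit:
{"fn": "carry_out", "kwargs": {
  "slide": [
    [0,0,0],
    [0,0,0],
    [0,0,0],
    [0,0,0],
    [0,0,0],
    [0,0,0],
    [0,0,0],
    [0,0,0]
  ],
  "delta_rot": [
    [0,0,0],
    [0,0,0],
    [0,0,0],
    [0,0,0],
    [0,0,0],
    [0,0,0],
    [0,0,0],
    [0,0,0]
  ],
  "hand": [40,25,25,25,25,25,25,25],
  "grip_force": 40
}}

```text
time_s: 3.33
tcp_pos: [0.5871, 0.3157, 0.0244]
ee_rot: [2.557, 1.824, 0.005]
ft_force: [-0.9, -0.5, 6.1]
width: 0.0306
grasp_force: 39.5
```

Emit:
{"fn": "carry_out", "kwargs": {
  "slide": [
    [0,0,-10],
    [0,0,-25],
    [0,0,-35],
    [0,0,-35],
    [0,0,-35],
    [-37,8,0],
    [-37,8,0],
    [-37,8,0]
  ],
  "delta_rot": [
    [0,0,0],
    [0,0,0],
    [0,0,0],
    [0,0,0],
    [0,0,0],
    [0,0,0],
    [0,0,0],
    [0,0,0]
  ],
  "hand": [25,25,25,25,25,25,25,25],
  "grip_force": 40
}}

```text
time_s: 4.0
tcp_pos: [0.5725, 0.2018, 0.1644]
ee_rot: [2.555, 1.826, 0.005]
ft_force: [0.4, -0.4, -0.8]
width: 0.0309
grasp_force: 40.1
```

Emit:
{"fn": "carry_out", "kwargs": {
  "slide": [
    [-37,8,0],
    [-37,8,0],
    [-37,8,0],
    [-37,8,0],
    [-37,8,0],
    [-37,8,0],
    [-37,8,0],
    [-37,8,0]
  ],
  "delta_rot": [
    [0,0,0],
    [0,0,0],
    [0,0,0],
    [0,0,0],
    [0,0,0],
    [0,0,0],
    [0,0,0],
    [0,0,0]
  ],
  "hand": [25,25,25,25,25,25,25,25]
}}

```text
time_s: 4.67
tcp_pos: [0.5364, -0.1001, 0.1638]
ee_rot: [2.556, 1.824, 0.002]
ft_force: [0.8, -1.1, -0.6]
width: 0.0305
grasp_force: 40.1
```

Emit:
{"fn": "carry_out", "kwargs": {
  "slide": [
    [-37,9,0],
    [-37,9,0],
    [-37,9,0],
    [0,0,0],
    [0,0,0],
    [0,0,0],
    [0,0,0],
    [0,0,0]
  ],
  "delta_rot": [
    [0,0,0],
    [0,0,0],
    [0,0,0],
    [0,0,7],
    [0,0,7],
    [0,0,7],
    [0,0,7],
    [0,0,7]
  ],
  "hand": [25,25,25,25,25,25,25,25]
}}

```text
time_s: 5.33
tcp_pos: [0.5263, -0.2122, 0.1636]
ee_rot: [2.99, 0.961, 0.002]
ft_force: [-1.2, -0.1, -1.0]
width: 0.0305
grasp_force: 40.1
```

Emit:
{"fn": "carry_out", "kwargs": {
  "slide": [
    [0,0,0],
    [0,0,0],
    [0,0,0],
    [0,0,0],
    [0,0,0],
    [0,0,0],
    [0,0,0],
    [0,0,0]
  ],
  "delta_rot": [
    [0,0,7],
    [0,0,7],
    [0,0,7],
    [0,0,7],
    [0,0,7],
    [0,0,4],
    [0,0,0],
    [0,0,0]
  ],
  "hand": [25,25,25,25,25,25,25,25]
}}

```text
time_s: 6.0
tcp_pos: [0.5263, -0.2118, 0.1631]
ee_rot: [-3.141, 0.077, -0.002]
ft_force: [0.0, -0.1, -0.3]
width: 0.0305
grasp_force: 40.1
```

```bash
python3 - <<'E'
from h import *
f,s=wrist("w2");print(s["tcp_pos"],s["ee_rot"],s["width"],s["qpos"])
E
```

```text
[ 0.52632656 -0.21180816  0.16314756] [-3.14056896e+00  7.74357643e-02 -1.58841598e-03] 0.030451519343248485 [-0.00725736  0.54871617  0.4752149   1.84462146 -0.33118611  0.82600875
 -0.9849278 ]
```

View pics/w2.png

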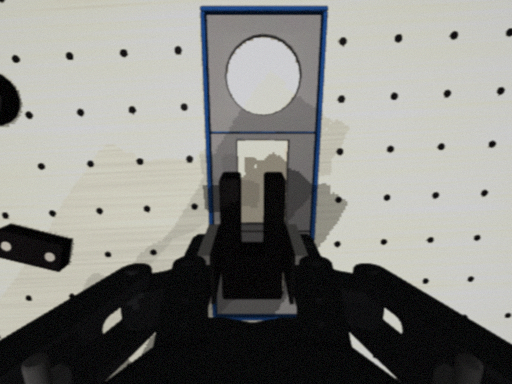

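Image w2 shows the fork in hand, slot outward. Beyond it are the oblong pocket's far edge at (236..288,140) and the round pocket at (263,75).

```bash
python3 - <<'E'
from h import *
f=load("w2")
for n,uv,z in[("c1",(202,8),.02),("c2",(327,8),.02),("round",(263.5,75.5),.016),("div l",(209,132),.016),("div r",(320,132),.016),("pl",(236,140),.016),("pr",(288.5,140),.016),
 ("w l",(212,210),.02),("w r",(316,210),.02)]:
    print(n,ray(f,uv,z).round(4))
zb=.163-.0235  # fork underside offset
for uv in[(220,174),(285,174),(242,240),(264,240)]:print("fork",ray(f,uv,.1631-.0244+.018).round(4))
im=f["image"].astype(int)
print(im[75,215:315,2].tolist());print(im[25:125,263,0].tolist())
E
```

```text
c1 [ 0.6759 -0.178   0.02  ]
c2 [ 0.6707 -0.2808  0.02  ]
round [ 0.6218 -0.2267  0.016 ]
div l [ 0.5754 -0.1744  0.016 ]
div r [ 0.5703 -0.2769  0.016 ]
pl [ 0.5669 -0.1988  0.016 ]
pr [ 0.5644 -0.2476  0.016 ]
w l [ 0.5009 -0.1713  0.02  ]
w r [ 0.4958 -0.2728  0.02  ]
fork [ 0.5637 -0.1986  0.1567]
fork [ 0.5622 -0.2291  0.1567]
fork [ 0.5296 -0.207   0.1567]
fork [ 0.5291 -0.2179  0.1567]
[137, 138, 134, 136, 140, 133, 135, 142, 139, 116, 104, 130, 183, 207, 209, 208, 210, 206, 208, 209, 209, 209, 206, 211, 210, 209, 208, 212, 208, 211, 205, 207, 208, 209, 205, 206, 210, 210, 204, 210, 208, 209, 207, 209, 208, 206, 205, 210, 208, 208, 204, 204, 199, 198, 199, 199, 197, 195, 198, 199, 203, 199, 204, 203, 208, 211, 210, 204, 204, 206, 205, 205, 208, 202, 208, 206, 208, 212, 208, 209, 208, 208, 211, 202, 153, 76, 90, 123, 133, 137, 134, 133, 134, 133, 131, 135, 135, 133, 139, 134]
[135, 136, 136, 137, 133, 138, 135, 136, 118, 84, 43, 74, 150, 194, 202, 203, 205, 203, 206, 206, 204, 204, 205, 203, 204, 205, 203, 207, 202, 206, 203, 203, 204, 205, 204, 206, 205, 203, 200, 205, 204, 205, 204, 204, 207, 206, 204, 206, 205, 204, 203, 202, 206, 206, 204, 208, 206, 205, 205, 205, 204, 203, 206, 206, 203, 206, 203, 202, 206, 205, 206, 207, 205, 206, 205, 207, 207, 206, 208, 205, 206, 203, 205, 205, 203, 205, 205, 207, 198, 156, 115, 116, 120, 118, 122, 121, 119, 117, 118, 115]
```

Emit:
{"fn": "carry_out", "kwargs": {
  "slide": [
    [-6.5,10,20],
    [0,0,30],
    [0,0,30],
    [0,0,25],
    [0,0,12],
    [0,0,5],
    [0,0,3],
    [0,0,0]
  ],
  "delta_rot": [
    [0,0,0],
    [0,0,0],
    [0,0,0],
    [0,0,0],
    [0,0,0],
    [0,0,0],
    [0,0,0],
    [0,0,0]
  ],
  "hand": [25,25,25,25,25,25,25,25]
}}

```text
time_s: 6.72
tcp_pos: [0.5193, -0.2219, 0.0376]
ee_rot: [-3.14, 0.081, -0.001]
ft_force: [-0.2, -0.0, -1.0]
width: 0.0307
grasp_force: 40.1
```

Emit:
{"fn": "carry_out", "kwargs": {
  "slide": [
    [0,0,2],
    [0,0,1],
    [0,0,0],
    [0,0,0]
  ],
  "delta_rot": [
    [0,0,0],
    [0,0,0],
    [0,0,0],
    [0,0,0]
  ],
  "hand": [25,25,25,25]
}}

```text
time_s: 7.05
tcp_pos: [0.5194, -0.2217, 0.0348]
ee_rot: [3.14, -0.082, 0.001]
ft_force: [-0.1, -0.3, -0.3]
width: 0.0305
grasp_force: 40.1
```

```bash
python3 - <<'E'
from h import *
f,s=wrist("w3");print(s["tcp_pos"],s["ft_force"])
g=optics.grab_frame("side")["image"][100:190,220:380,::-1]
g=cv2.resize(g,(640,360),interpolation=2);w=f["image"][:,:,::-1]
a=np.zeros((384+180,512,3),np.uint8);a[:384]=w;a[384:,:320]=cv2.resize(g,(320,180));cv2.imwrite("pics/w3b.png",a)
E
```

```text
[ 0.51940342 -0.22174068  0.03484783] [-0.13477611 -0.25495982 -0.27803794]
```

View pics/w3b.png

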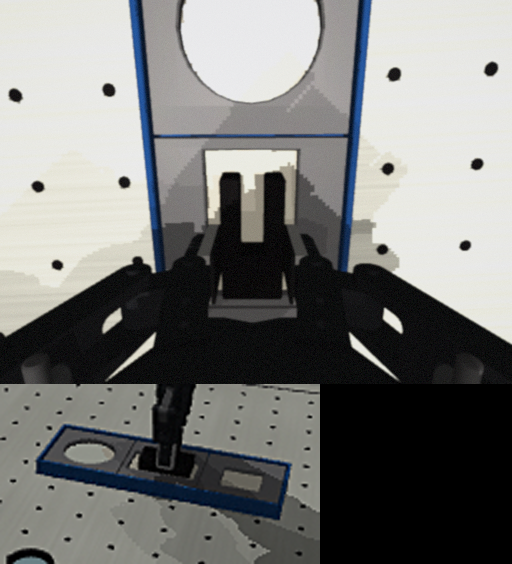

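The fork sits inside the pocket outline, with margins on the left and right (205–220 and 286–298) and at the far end. I lower it to contact and release.

Emit:
{"fn": "carry_out", "kwargs": {
  "slide": [
    [0,0,1],
    [0,0,0],
    [0,0,0.7],
    [0,0,0],
    [0,0,0]
  ],
  "delta_rot": [
    [0,0,0],
    [0,0,0],
    [0,0,0],
    [0,0,0],
    [0,0,0]
  ],
  "hand": [25,25,25,25,25]
}}

```text
time_s: 7.57
tcp_pos: [0.5193, -0.2217, 0.0334]
ee_rot: [-3.14, 0.082, -0.001]
ft_force: [-1.7, 0.9, 10.6]
width: 0.031
grasp_force: 41.3
```

Emit:
{"fn": "carry_out", "kwargs": {
  "slide": [
    [0,0,0],
    [0,0,0],
    [0,0,0],
    [0,0,0],
    [0,0,-20],
    [0,0,-40],
    [0,0,-40],
    [0,0,0]
  ],
  "delta_rot": [
    [0,0,0],
    [0,0,0],
    [0,0,0],
    [0,0,0],
    [0,0,0],
    [0,0,0],
    [0,0,0],
    [0,0,0]
  ],
  "hand": [36,44,48,48,48,48,75,75]
}}

```text
time_s: 8.23
tcp_pos: [0.5217, -0.2238, 0.1388]
ee_rot: [3.137, -0.084, 0.013]
ft_force: [2.2, -0.3, -0.0]
width: 0.0706
grasp_force: 0.0
```

```bash
python3 - <<'E'
from h import *
f,s=wrist("w4");print(s["tcp_pos"],s["ft_force"])
E
```

```text
[ 0.52169572 -0.2237962   0.13884103] [ 2.20180379 -0.3030691  -0.018985  ]
```

View pics/w4.png

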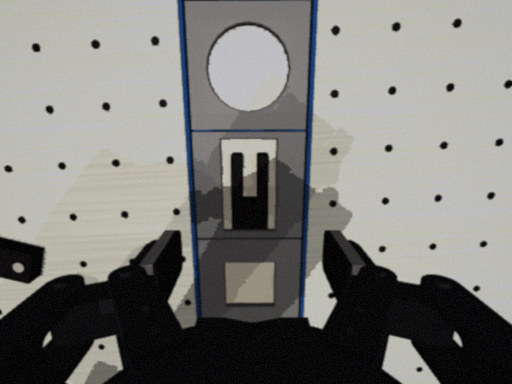

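```bash
python3 - <<'E'
from h import *
f=load("w4")
for n,uv,z in[("fl",(231,153),.027),("fr",(268.5,153),.027),("nl",(231,230),.027),("nr",(267.5,230),.027),("pk",(221,139),.016),("pk",(277,139),.016),("near",(250,231),.016),("near",(250,238.5),.016),("div",(250,130),.016),("sq",(225.5,262),.016),("sq",(273.5,262),.016),("sq near",(226,304),.016),("sq near",(274,304),.016),("round",(249,67),.016)]:print(n,ray(f,uv,z).round(4))
im=f["image"];print(im[205:245,250].sum(1).tolist())
E
```

```text
fl [ 0.5558 -0.2086  0.027 ]
fr [ 0.5541 -0.2394  0.027 ]
nl [ 0.4883 -0.2037  0.027 ]
nr [ 0.4865 -0.2358  0.027 ]
pk [ 0.5668 -0.2002  0.016 ]
pk [ 0.5642 -0.2477  0.016 ]
near [ 0.4819 -0.2201  0.016 ]
near [ 0.4745 -0.2197  0.016 ]
div [ 0.5729 -0.2252  0.016 ]
sq [ 0.4518 -0.1951  0.016 ]
sq [ 0.4492 -0.2406  0.016 ]
sq near [ 0.4062 -0.1921  0.016 ]
sq near [ 0.4035 -0.2394  0.016 ]
round [ 0.6224 -0.2272  0.016 ]
[17, 11, 9, 33, 40, 24, 35, 20, 13, 15, 19, 25, 15, 24, 1, 12, 27, 4, 27, 20, 7, 2, 13, 11, 76, 97, 132, 146, 167, 169, 164, 156, 116, 117, 129, 142, 175, 164, 181, 156]
```

The fork is flat in its pocket: the measured length is right at the expected height, with margins all round. Next is the lens.

Emit:
{"fn": "carry_out", "kwargs": {
  "slide": [
    [12,-37,0],
    [12,-37,0],
    [12,-37,0],
    [12,-37,0],
    [12,-37,0],
    [12,-37,0],
    [10,-37,0],
    [0,0,0]
  ],
  "delta_rot": [
    [0,0,0],
    [0,0,0],
    [0,0,0],
    [0,0,0],
    [0,0,0],
    [0,0,0],
    [0,0,0],
    [0,0,0]
  ],
  "hand": [80,80,80,80,80,80,80,80]
}}

```text
time_s: 8.95
tcp_pos: [0.616, 0.0433, 0.1306]
ee_rot: [-3.136, 0.065, 0.002]
ft_force: [0.5, 1.8, 0.1]
width: 0.0797
grasp_force: 0.0
```

```bash
python3 - <<'E'
from h import *
f,s=wrist("w5");print(s["tcp_pos"],s["ee_rot"],s["width"])
r=models.recognise("lens","wrist")
R=Ro.from_rotvec(s["ee_rot"]).as_matrix()
for d in r[:3]:
    x,y,w,h=d["extent"];p=ray(f,(x+w/2,y+h/2),.012);print(d["p"],d["extent"],p.round(4),"tool mm",(R.T@(p-s["tcp_pos"])*1000).round(1))
E
```

```text
[0.61600311 0.0432885  0.13063474] [-3.13600499e+00  6.49378603e-02  1.77878428e-03] 0.07971641121983918
```

View pics/w5.png

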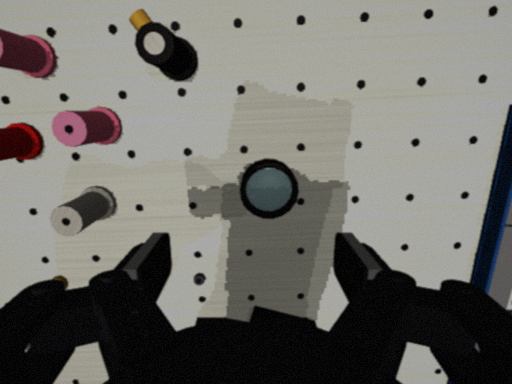

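The lens shows at about (269,189), extent 240–299 × 159–219.

```bash
python3 - <<'E'
from h import *
f=load("w5");s=read_state();print(s["tcp_pos"],s["ee_rot"])
R=Ro.from_rotvec(s["ee_rot"]).as_matrix()
for z in(.011,.022):
  for uv in[(269.5,189),(240,189),(299,189),(269,159),(269,219)]:
    p=ray(f,uv,z);print(z,uv,p.round(4),(R.T@(p-s["tcp_pos"])*1000).round(1))
E
```

```text
[0.61423851 0.03507485 0.13119232] [-3.14055164e+00  7.56430493e-02  2.82407292e-03]
0.011 (269.5, 189) [0.615  0.0287 0.011 ] [  1.3   6.4 120.2]
0.011 (240, 189) [0.6161 0.0545 0.011 ] [  1.1 -19.4 120.2]
0.011 (299, 189) [0.614  0.0029 0.011 ] [  1.5  32.2 120.2]
0.011 (269, 159) [0.6415 0.0284 0.011 ] [ 27.7   5.4 120.1]
0.011 (269, 219) [0.5871 0.0299 0.011 ] [-26.6   6.5 120.2]
0.022 (269.5, 189) [0.6179 0.0292 0.022 ] [  4.2   5.7 109.2]
0.022 (240, 189) [0.6189 0.0538 0.022 ] [  4.  -18.9 109.2]
0.022 (299, 189) [0.6169 0.0045 0.022 ] [  4.4  30.4 109.2]
0.022 (269, 159) [0.6432 0.0289 0.022 ] [ 29.4   4.8 109.1]
0.022 (269, 219) [0.5913 0.0303 0.022 ] [-22.5   5.9 109.2]
```

Emit:
{"fn": "carry_out", "kwargs": {
  "slide": [
    [4,5.5,10],
    [0,0,30],
    [0,0,30],
    [0,0,20],
    [0,0,10],
    [0,0,0],
    [0,0,0],
    [0,0,0]
  ],
  "delta_rot": [
    [0,0,0],
    [0,0,0],
    [0,0,0],
    [0,0,0],
    [0,0,0],
    [0,0,0],
    [0,0,0],
    [0,0,0]
  ],
  "hand": [80,80,80,80,80,80,80,80]
}}

```text
time_s: 9.72
tcp_pos: [0.619, 0.0259, 0.0337]
ee_rot: [3.14, -0.084, 0.003]
ft_force: [-0.2, 0.5, 0.2]
width: 0.08
grasp_force: 0.0
```

Emit:
{"fn": "carry_out", "kwargs": {
  "slide": [
    [-1,-3,6],
    [0,0,5],
    [0,0,0],
    [0,0,0],
    [0,0,0],
    [0,0,0],
    [0,0,0],
    [0,0,0]
  ],
  "delta_rot": [
    [0,0,0],
    [0,0,0],
    [0,0,0],
    [0,0,0],
    [0,0,0],
    [0,0,0],
    [0,0,0],
    [0,0,0]
  ],
  "hand": [80,80,65,55,40,40,40,40],
  "grip_force": 40
}}

```text
time_s: 10.38
tcp_pos: [0.6174, 0.0301, 0.0222]
ee_rot: [-3.14, 0.082, -0.0]
ft_force: [-2.3, -0.0, 6.1]
width: 0.0485
grasp_force: 40.6
```

Emit:
{"fn": "carry_out", "kwargs": {
  "slide": [
    [0,0,0],
    [0,0,0]
  ],
  "delta_rot": [
    [0,0,0],
    [0,0,0]
  ],
  "hand": [40,40]
}}

```text
time_s: 10.55
tcp_pos: [0.6174, 0.0301, 0.0222]
ee_rot: [-3.14, 0.082, -0.0]
ft_force: [-1.7, 1.5, 5.0]
width: 0.0489
grasp_force: 40.6
```

Emit:
{"fn": "carry_out", "kwargs": {
  "slide": [
    [0,0,-8],
    [0,0,-25],
    [0,0,-35],
    [0,0,-32],
    [2.5,36,0],
    [2.5,36,0],
    [2.5,36,0],
    [2.5,36,0]
  ],
  "delta_rot": [
    [0,0,0],
    [0,0,0],
    [0,0,0],
    [0,0,0],
    [0,0,0],
    [0,0,0],
    [0,0,0],
    [0,0,0]
  ],
  "hand": [40,40,40,40,40,40,40,40]
}}

```text
time_s: 11.22
tcp_pos: [0.6199, -0.1157, 0.1226]
ee_rot: [3.14, -0.081, 0.002]
ft_force: [0.3, 0.2, -0.8]
width: 0.0485
grasp_force: 41.5
```

Emit:
{"fn": "carry_out", "kwargs": {
  "slide": [
    [2.5,36,0],
    [2.5,36,0],
    [2.5,36,0],
    [1,4,0],
    [0,0,0],
    [0,0,0],
    [0,0,0]
  ],
  "delta_rot": [
    [0,0,0],
    [0,0,0],
    [0,0,0],
    [0,0,0],
    [0,0,0],
    [0,0,0],
    [0,0,0]
  ],
  "hand": [40,40,40,40,40,40,40]
}}

```text
time_s: 11.8
tcp_pos: [0.6228, -0.2248, 0.1216]
ee_rot: [-3.139, 0.08, 0.0]
ft_force: [-0.3, 0.3, -1.0]
width: 0.0489
grasp_force: 41.5
```

```bash
python3 - <<'E'
from h import *
f,s=wrist("w6");print(s["tcp_pos"],s["ee_rot"],s["width"])
E
```

```text
[ 0.62276556 -0.22484657  0.12158928] [-3.13942170e+00  7.97483342e-02  2.03821103e-04] 0.04893505547152802
```

View pics/w6.png

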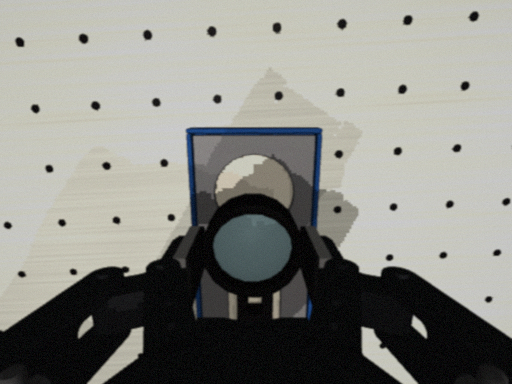

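The lens is held level, with the round pocket (213–293, top at 154) behind it.

```bash
python3 - <<'E'
from h import *
f=load("w6")
for n,uv,z in[("lens",(252,246),.121),("lensl",(203,246),.121),("lensr",(301,246),.121),("top",(253.5,153),.016),("l",(213,190),.016),("r",(293.5,190),.016),("c1",(187,129),.02),("c2",(321,129),.02)]:print(n,ray(f,uv,z).round(4))
E
```

```text
lens [ 0.6253 -0.225   0.121 ]
lensl [ 0.6265 -0.2014  0.121 ]
lensr [ 0.6242 -0.2485  0.121 ]
top [ 0.6558 -0.2276  0.016 ]
l [ 0.627  -0.1926  0.016 ]
r [ 0.6236 -0.2591  0.016 ]
c1 [ 0.6775 -0.1774  0.02  ]
c2 [ 0.6722 -0.2804  0.02  ]
```

Emit:
{"fn": "carry_out", "kwargs": {
  "slide": [
    [-1.5,1.5,15],
    [0,0,30],
    [0,0,25],
    [0,0,12],
    [0,0,4],
    [0,0,1.5],
    [0,0,0],
    [0,0,0]
  ],
  "delta_rot": [
    [0,0,0],
    [0,0,0],
    [0,0,0],
    [0,0,0],
    [0,0,0],
    [0,0,0],
    [0,0,0],
    [0,0,0]
  ],
  "hand": [40,40,40,40,40,40,40,40]
}}

```text
time_s: 12.52
tcp_pos: [0.6217, -0.2283, 0.0355]
ee_rot: [3.14, -0.082, 0.003]
ft_force: [0.1, -0.2, -0.3]
width: 0.0486
grasp_force: 41.6
```

Emit:
{"fn": "carry_out", "kwargs": {
  "slide": [
    [0,0,1],
    [0,0,0],
    [0,0,0]
  ],
  "delta_rot": [
    [0,0,0],
    [0,0,0],
    [0,0,0]
  ],
  "hand": [40,40,40]
}}

```text
time_s: 12.77
tcp_pos: [0.6212, -0.2281, 0.0337]
ee_rot: [3.14, -0.082, 0.001]
ft_force: [-0.3, 0.2, -0.1]
width: 0.0486
grasp_force: 41.6
```

Emit:
{"fn": "carry_out", "kwargs": {
  "slide": [
    [0,-1,1],
    [0,0,0.7],
    [0,0,0.6],
    [0,0,0],
    [0,0,0]
  ],
  "delta_rot": [
    [0,0,0],
    [0,0,0],
    [0,0,0],
    [0,0,0],
    [0,0,0]
  ],
  "hand": [40,40,40,40,40]
}}

```text
time_s: 13.18
tcp_pos: [0.6211, -0.2268, 0.0312]
ee_rot: [-3.14, 0.082, -0.0]
ft_force: [-1.2, 2.1, 5.1]
width: 0.0487
grasp_force: 42.1
```

Emit:
{"fn": "carry_out", "kwargs": {
  "slide": [
    [0,0,0],
    [0,0,0],
    [0,0,0],
    [0,0,0],
    [0,0,-20],
    [0,0,-40],
    [0,0,-40],
    [0,0,-20]
  ],
  "delta_rot": [
    [0,0,0],
    [0,0,0],
    [0,0,0],
    [0,0,0],
    [0,0,0],
    [0,0,0],
    [0,0,0],
    [0,0,0]
  ],
  "hand": [51,54,58,58,58,58,58,58]
}}

```text
time_s: 13.85
tcp_pos: [0.6222, -0.2282, 0.1552]
ee_rot: [3.139, -0.083, 0.007]
ft_force: [1.4, -1.7, 0.9]
width: 0.0579
grasp_force: 0.0
```

Emit:
{"fn": "carry_out", "kwargs": {
  "slide": [
    [0,0,0],
    [0,0,0]
  ],
  "delta_rot": [
    [0,0,0],
    [0,0,0]
  ],
  "hand": [58,58]
}}

```text
time_s: 14.02
tcp_pos: [0.6216, -0.2273, 0.1522]
ee_rot: [3.14, -0.082, 0.004]
ft_force: [1.0, 0.8, 0.3]
width: 0.058
grasp_force: 0.0
```

```bash
python3 - <<'E'
from h import *
f,s=wrist("w7");print(s["tcp_pos"],s["ee_rot"])
E
```

```text
[ 0.62161353 -0.2272597   0.15222192] [ 3.13994636 -0.0820387   0.00422188]
```

View pics/w7.png

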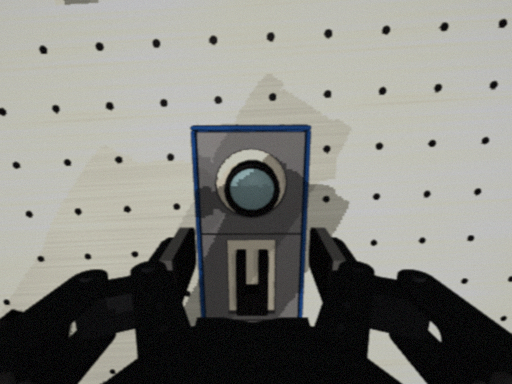

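Emit:
{"fn": "carry_out", "kwargs": {
  "slide": [
    [-3.4,-37,0],
    [-3.4,-37,0],
    [-3.4,-37,0],
    [-3.4,-37,0],
    [-3.4,-37,0],
    [-3.4,-37,0],
    [-3.4,-37,0],
    [-3.4,-37,0]
  ],
  "delta_rot": [
    [0,0,0],
    [0,0,0],
    [0,0,0],
    [0,0,0],
    [0,0,0],
    [0,0,0],
    [0,0,0],
    [0,0,0]
  ],
  "hand": [58,58,58,58,58,58,58,58]
}}

```text
time_s: 14.73
tcp_pos: [0.608, 0.0718, 0.1491]
ee_rot: [3.14, -0.082, -0.004]
ft_force: [0.8, -0.4, -0.5]
width: 0.0581
grasp_force: 0.0
```

Emit:
{"fn": "carry_out", "kwargs": {
  "slide": [
    [-3.4,-37,0],
    [-3.4,-37,0],
    [-3.4,-37,0],
    [0,0,0],
    [0,0,0],
    [0,0,0],
    [0,0,0]
  ],
  "delta_rot": [
    [0,0,0],
    [0,0,0],
    [0,0,0],
    [0,0,0],
    [0,0,0],
    [0,0,0],
    [0,0,0]
  ],
  "hand": [58,58,58,58,58,58,58]
}}

```text
time_s: 15.32
tcp_pos: [0.6047, 0.1796, 0.1501]
ee_rot: [3.139, -0.085, -0.002]
ft_force: [0.4, -0.4, 0.9]
width: 0.0579
grasp_force: 0.0
```

```bash
python3 - <<'E'
from h import *
g=load("w7")
for n,uv,z in[("lens",(251.5,188),.031),("l",(223.5,188),.031),("r",(280,188),.031),("t",(251,160),.031),("b",(251,217),.031),("pt",(251,149.5),.016)]:print(n,ray(g,uv,z).round(4))
f,s=wrist("w8");print(s["tcp_pos"],s["ee_rot"])
E
```

```text
lens [ 0.6222 -0.2268  0.031 ]
l [ 0.6235 -0.2022  0.031 ]
r [ 0.6209 -0.2519  0.031 ]
t [ 0.647  -0.2277  0.031 ]
b [ 0.5952 -0.2249  0.031 ]
pt [ 0.6542 -0.2281  0.016 ]
[0.60469072 0.17959413 0.15005466] [ 3.13899009e+00 -8.52718378e-02 -1.76376521e-03]
```

View pics/w8.png

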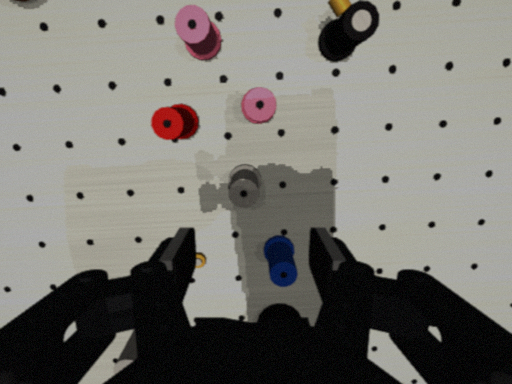

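The lens is centred in its pocket to about 1 mm. The short post's top is at (243,193), and the fingers' path beside it is clear.

```bash
python3 - <<'E'
from h import *
f=load("w8");s=read_state();R=Ro.from_rotvec(s["ee_rot"]).as_matrix();print(s["tcp_pos"])
for uv,z in[((243,193),.05),((228,193),.05),((259,193),.05),((246,180),.005)]:
    p=ray(f,uv,z);print(p.round(4),(R.T@(p-s["tcp_pos"])*1000).round(1))
E
```

```text
[0.60488078 0.17943008 0.15033373]
[0.6065 0.1867 0.05  ] [  1.3  -7.5 100.3]
[0.6072 0.1988 0.05  ] [  1.3 -19.6 100.3]
[0.6058 0.1738 0.05  ] [  1.3   5.5 100.3]
[0.6069 0.1851 0.005 ] [  1.8  -5.9 145.3]
```

Post at (.6065, .186). I go down to TCP z 0.030, closing on the shaft.

Emit:
{"fn": "carry_out", "kwargs": {
  "slide": [
    [1.5,-7,10],
    [0,0,30],
    [0,0,35],
    [0,0,25],
    [0,0,15],
    [0,0,5],
    [0,0,0],
    [0,0,0]
  ],
  "delta_rot": [
    [0,0,0],
    [0,0,0],
    [0,0,0],
    [0,0,0],
    [0,0,0],
    [0,0,0],
    [0,0,0],
    [0,0,0]
  ],
  "hand": [58,58,58,58,58,58,58,58]
}}

```text
time_s: 16.03
tcp_pos: [0.6073, 0.1879, 0.0311]
ee_rot: [3.14, -0.084, 0.001]
ft_force: [0.1, 0.1, -0.1]
width: 0.0581
grasp_force: 0.0
```

Emit:
{"fn": "carry_out", "kwargs": {
  "slide": [
    [0,0,0],
    [0,0,0],
    [0,0,0],
    [0,0,0],
    [0,0,0],
    [0,0,0],
    [0,0,0],
    [0,0,0]
  ],
  "delta_rot": [
    [0,0,0],
    [0,0,0],
    [0,0,0],
    [0,0,0],
    [0,0,0],
    [0,0,0],
    [0,0,0],
    [0,0,0]
  ],
  "hand": [40,30,18,18,18,18,18,18],
  "grip_force": 40
}}

```text
time_s: 16.7
tcp_pos: [0.6075, 0.1884, 0.0321]
ee_rot: [-3.14, 0.082, -0.003]
ft_force: [-1.0, -0.3, 6.4]
width: 0.0228
grasp_force: 39.0
```

Emit:
{"fn": "carry_out", "kwargs": {
  "slide": [
    [0,0,-8],
    [0,0,-25],
    [0,0,-35],
    [0,0,-35],
    [-13.2,34.5,0],
    [-13.2,34.5,0],
    [-13.2,34.5,0],
    [-13.2,34.5,0]
  ],
  "delta_rot": [
    [0,0,0],
    [0,0,0],
    [0,0,0],
    [0,0,0],
    [0,0,0],
    [0,0,0],
    [0,0,0],
    [0,0,0]
  ],
  "hand": [18,18,18,18,18,18,18,18]
}}

```text
time_s: 17.37
tcp_pos: [0.546, 0.0522, 0.1347]
ee_rot: [-3.14, 0.081, -0.001]
ft_force: [0.6, -0.0, -0.6]
width: 0.0236
grasp_force: 39.4
```

Emit:
{"fn": "carry_out", "kwargs": {
  "slide": [
    [-13.2,34.5,0],
    [-13.2,34.5,0],
    [-13.2,34.5,0],
    [-13.2,34.5,0],
    [-13.2,34.5,0],
    [-13.2,34.5,0],
    [-13.2,34.5,0],
    [-13.2,34.5,0]
  ],
  "delta_rot": [
    [0,0,0],
    [0,0,0],
    [0,0,0],
    [0,0,0],
    [0,0,0],
    [0,0,0],
    [0,0,0],
    [0,0,0]
  ],
  "hand": [18,18,18,18,18,18,18,18]
}}

```text
time_s: 18.03
tcp_pos: [0.4261, -0.2183, 0.1345]
ee_rot: [3.14, -0.082, 0.002]
ft_force: [0.7, -0.2, -1.3]
width: 0.0233
grasp_force: 39.4
```

Emit:
{"fn": "carry_out", "kwargs": {
  "slide": [
    [0,0,0],
    [0,0,0],
    [0,0,0]
  ],
  "delta_rot": [
    [0,0,0],
    [0,0,0],
    [0,0,0]
  ],
  "hand": [18,18,18]
}}

```text
time_s: 18.28
tcp_pos: [0.4271, -0.2166, 0.1342]
ee_rot: [-3.14, 0.083, -0.001]
ft_force: [1.2, 0.8, -1.4]
width: 0.0236
grasp_force: 39.6
```

```bash
python3 - <<'E'
from h import *
f,s=wrist("w9");print(s["tcp_pos"],s["ee_rot"],s["width"])
E
```

```text
[ 0.42712034 -0.21659238  0.13420271] [-3.14000709e+00  8.31180891e-02 -9.94484162e-04] 0.02358395741825254
```

View pics/w9.png

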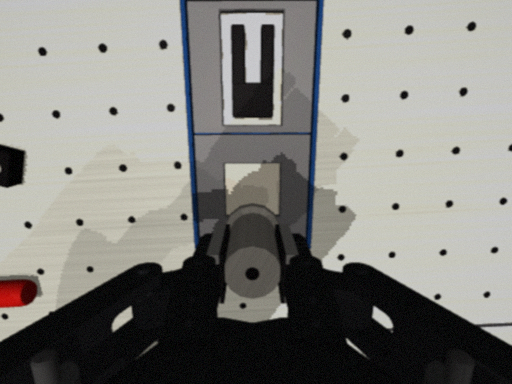

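The post is in hand with its top hole at (252,273) and flange far edge at about (252,204). The square pocket's far edge is at (224–280,163).

```bash
python3 - <<'E'
from h import *
f=load("w9")
for n,uv,z in[("top",(252,273),.152),("flange far",(251,204),.107),("flange far bottom",(251,204),.102),("sq",(224.5,163.5),.016),("sq",(280,163.5),.016),("div",(253,134),.016)]:print(n,ray(f,uv,z).round(4))
E
```

```text
top [ 0.4261 -0.2166  0.152 ]
flange far [ 0.4425 -0.2168  0.107 ]
flange far bottom [ 0.4409 -0.2167  0.102 ]
sq [ 0.451  -0.1943  0.016 ]
sq [ 0.4484 -0.2415  0.016 ]
div [ 0.4743 -0.2198  0.016 ]
```

Upright and centred over the pocket; I lower it.

Emit:
{"fn": "carry_out", "kwargs": {
  "slide": [
    [0,0,20],
    [0,0,30],
    [0,0,25],
    [0,0,12],
    [0,0,3],
    [0,0,1],
    [0,0,0],
    [0,0,0]
  ],
  "delta_rot": [
    [0,0,0],
    [0,0,0],
    [0,0,0],
    [0,0,0],
    [0,0,0],
    [0,0,0],
    [0,0,0],
    [0,0,0]
  ],
  "hand": [18,18,18,18,18,18,18,18]
}}

```text
time_s: 19.0
tcp_pos: [0.4277, -0.2167, 0.0436]
ee_rot: [3.14, -0.081, 0.002]
ft_force: [-0.0, 0.4, -1.4]
width: 0.0232
grasp_force: 39.5
```

Emit:
{"fn": "carry_out", "kwargs": {
  "slide": [
    [0,0,1],
    [0,0,0.8],
    [0,0,0.6],
    [0,0,0],
    [0,0,0]
  ],
  "delta_rot": [
    [0,0,0],
    [0,0,0],
    [0,0,0],
    [0,0,0],
    [0,0,0]
  ],
  "hand": [18,18,18,18,18]
}}

```text
time_s: 19.42
tcp_pos: [0.4273, -0.2169, 0.041]
ee_rot: [3.14, -0.082, 0.002]
ft_force: [-0.7, 0.4, 6.6]
width: 0.0231
grasp_force: 40.3
```

Emit:
{"fn": "carry_out", "kwargs": {
  "slide": [
    [0,0,0],
    [0,0,0],
    [0,0,0],
    [0,0,0],
    [0,0,-20],
    [0,0,-40],
    [0,0,-40],
    [0,0,-30]
  ],
  "delta_rot": [
    [0,0,0],
    [0,0,0],
    [0,0,0],
    [0,0,0],
    [0,0,0],
    [0,0,0],
    [0,0,0],
    [0,0,0]
  ],
  "hand": [28,36,46,46,46,46,60,60]
}}

```text
time_s: 20.08
tcp_pos: [0.4267, -0.2173, 0.1728]
ee_rot: [3.14, -0.084, 0.0]
ft_force: [1.4, 0.6, 0.8]
width: 0.06
grasp_force: 0.0
```

Emit:
{"fn": "carry_out", "kwargs": {
  "slide": [
    [0,-30,0],
    [0,-30,0],
    [0,-30,0],
    [0,-30,0],
    [0,0,0],
    [0,0,0],
    [0,0,0]
  ],
  "delta_rot": [
    [0,0,0],
    [0,0,0],
    [0,0,0],
    [0,0,0],
    [0,0,0],
    [0,0,0],
    [0,0,0]
  ],
  "hand": [60,60,60,60,60,60,60]
}}

```text
time_s: 20.67
tcp_pos: [0.4332, -0.0973, 0.1705]
ee_rot: [3.14, -0.082, 0.0]
ft_force: [-1.3, -0.2, 0.1]
width: 0.0604
grasp_force: 0.0
```

```bash
python3 - <<'E'
from h import *
a=optics.grab_frame("side")["image"][100:340,90:400,::-1];cv2.imwrite("pics/end.png",cv2.resize(a,(775,600),interpolation=2))
E
```

```text
(no output)
```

View pics/end.png

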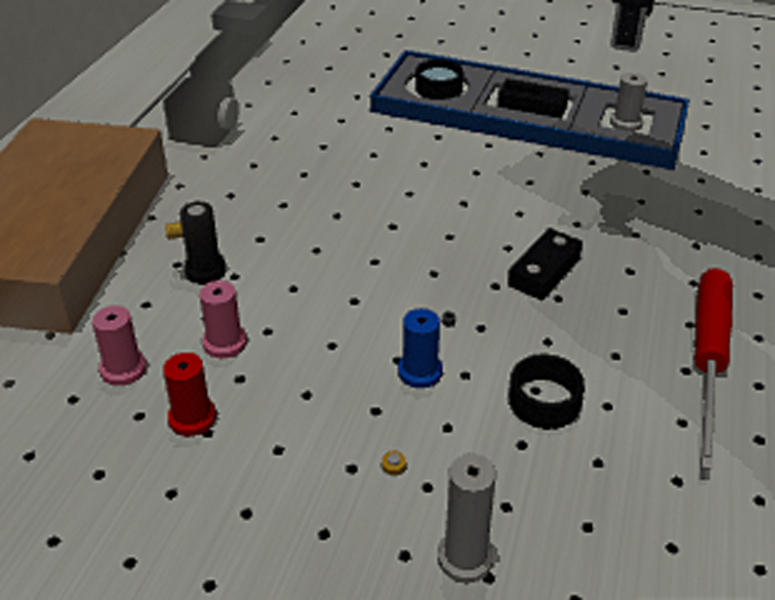

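All three parts sit upright in their pockets (lens at (440,78), fork at (530,97), post at (629,100)), and the look-alikes are untouched.

```bash
python3 -c "
from station import *
print(sign_off())"
```

```text
the job is handed in; nothing more can be done
None
```

The kit tray is packed and handed in at about 21 s of the 88 s: the fork, lens and short post are each flat and upright in their pockets, and the look-alikes were not touched.

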